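Hold a cast bracket level over its setting jig

TASK

Flip open the yellow and the blue dust cap of the setting jig until they stand about upright. Then pick up the cast bracket by its balance point on the bar and hold it level and still, with its spigots about 60 mm above the tube mouths, the heavy head centred over the yellow-capped tube and the thin end over the blue-capped one; finish while holding it there. Do not tip the bracket on the way, and leave everything else on the bench where it is.

Things in the scene. Friction and masses are not known exactly. Their poses are not given: they have to be found in the camera images.
- cap_head (a joint): hinge of the yellow cap: 0 rad = shut, 1.75 rad = fully open (stop; the disc then stands 10 degrees past upright); may start up to 0.3 rad ajar. Stiff hinge (about 0.02 N m), stays where it is left. Hinge pin is level, 23.5 mm from the tube axis on the +x side of the mouth, at rim height. Cap: 40 mm disc, 5 mm thick, on the rim
- cap_tail (a joint): hinge of the blue cap: 0 rad = shut, 1.75 rad = fully open (stop; the disc then stands 10 degrees past upright); may start up to 0.3 rad ajar. Stiff hinge (about 0.02 N m), stays where it is left. Hinge pin is level, 23.5 mm from the tube axis on the +x side of the mouth, at rim height. Cap: 40 mm disc, 5 mm thick, on the rim
- cap_head_lever (a point): point on the thumb lever of the yellow cap, 20 mm from the hinge pin: a plate 22 mm wide, 4 mm thick, that runs from the pin 34 mm away from the tube, rising 30 degrees when shut. Pressing it straight down, centred 20 mm out from the pin, flips the cap up; a fingertip 16 mm deep must end some 24 mm below the rim to bring the disc upright. Disc reaches 44 mm above the rim when open
- cap_tail_lever (a point): point on the thumb lever of the blue cap, 20 mm from the hinge pin: a plate 22 mm wide, 4 mm thick, that runs from the pin 34 mm away from the tube, rising 30 degrees when shut. Pressing it straight down, centred 20 mm out from the pin, flips the cap up; a fingertip 16 mm deep must end some 24 mm below the rim to bring the disc upright. Disc reaches 44 mm above the rim when open
- socket_head_mouth (a point): centre of the mouth (top rim, 70 mm above the bench) of the upright steel socket tube with the yellow cap; tube outer diameter 40 mm, bore 30 mm. The two tubes stand 150 mm apart on a fixed 100 x 240 x 10 mm grey plate; either colour may be left or right. x axis = the direction in which this cap swings open (from the tube axis towards its hinge and thumb lever), z up
- socket_tail_mouth (a point): centre of the mouth (top rim, 70 mm above the bench) of the upright steel socket tube with the blue cap; tube outer diameter 40 mm, bore 30 mm. The two tubes stand 150 mm apart on a fixed 100 x 240 x 10 mm grey plate; either colour may be left or right. x axis = the direction in which this cap swings open (from the tube axis towards its hinge and thumb lever), z up
- bracket_balance (a point): balance point (plan centre of mass) of the cast bracket, where to grip it: half-way up its bar, on the centre line, 24 mm above the bench, 48 mm from the head's axis, 102 mm from the other spigot's axis. Bar 16 mm wide, 20 mm high, underside 14 mm above the bench. x axis along the bar towards the head, z up
- bracket_head_foot (a point): centre of the underside of the spigot below the bracket's heavy round head
- bracket_tail_foot (a point): centre of the underside of the spigot at the bracket's thin end; the bar ends 13 mm beyond its axis
- sett_center (a point): centre of a loose granite sett, 80 mm cube
- serpentine_center (a point): middle of a loose lump of green serpentine, about 70 x 52 x 48 mm
- gauge_center (a point): middle of a loose zinc-plated marking gauge lying on the bench, 200 mm long, 60 mm wide, 72 mm high
- mallet_center (a point): middle of the head of a wooden mallet standing on its head, handle up, 96 mm across, 215 mm high
- tin_center (a point): centre of a loose open metal tin, 72 mm across, 85 mm high
- square_center (a point): middle of the blade of a loose try square lying flat, 150 mm blade, brass stock 100 mm
- bracket: dark cast-iron gate bracket, 0.5 to 0.75 kg: a straight bar with a heavy round head (44 mm diameter, top 46 mm above the bench, yellow ring on top) at one end, standing on two steel spigots (24 mm diameter, 14 mm long, 150 mm apart). Origin at bench level midway between the spigots, x towards the head, z up
Things that resemble listed ones, but are neither listed nor needed, are in the scene too. Leave any green look-alike of the bracket alone.

How it is judged:
On the way, in this order (a step that is already met when the one before it is completed fails the run):
1. both caps are flipped open (value of joint each of cap_head, cap_tail above 1.3 rad), for 0.2 s.
2. the bracket is lifted clear of the bench, gripped at its balance point and level (height (world z) of bracket_balance above 0.07 m and horizontal distance between the grasp point and bracket_balance below 0.015 m and angle between bracket_balance's own z axis and vertical below 0.09 rad), for 0.2 s.
At the end, for the whole second after the job is handed in: Both caps open over 1.3 rad; bracket at rest in the fingers, gripped within 15 mm of its balance point, within 0.09 rad of level; head spigot over yellow tube, other over blue, each within 12 mm of its axis and 40 to 80 mm above the mouth (all of step 1 and angle between bracket_balance's own z axis and vertical below 0.09 rad and horizontal distance between the grasp point and bracket_balance below 0.015 m and horizontal distance between bracket_head_foot and socket_head_mouth below 0.012 m and z of bracket_head_foot in the frame of socket_head_mouth between 0.04 and 0.08 m and horizontal distance between bracket_tail_foot and socket_tail_mouth below 0.012 m and z of bracket_tail_foot in the frame of socket_tail_mouth between 0.04 and 0.08 m and contact force between bracket and the fingers above 1 N and linear speed of bracket below 0.02 m/s); the arm keeps its last pose, push and grip.
It fails at once if another thing on the bench is moved more than 30 mm (distance of any of sett_center, serpentine_center, gauge_center, mallet_center, tin_center, square_center from where it was at the start of the episode above 0.03 m).
It fails at once if the bracket is tipped by more than 0.4 rad (angle between bracket_balance's own z axis and vertical above 0.4 rad).
It also fails if it takes over 58 s, if anything falls off the work surface, if the arm or the gripper's body presses on something with over 40 N, if the wrist force passes 120 N, or if a joint passes its speed limit or range.

ROBOT

A 6-joint arm with a two-finger parallel gripper is mounted at the origin on the work surface. World frame = base frame: x ahead of the robot, y to its left, z up, the work surface at z = 0. Lengths are in m, angles in rad, forces in N, time in s.
With the tool pointing down it reaches from about 0.3 to 0.775 m from the base axis. Payload 14.6 kg.
Tool frame: the origin (TCP) lies at the very end of the fingers, on their centre line; the grasp point (between the pads) lies arm.tcp_to_grasp behind it (arm.tcp_to_grasp is the distance from the TCP to the grasp point, in m); z points along the fingers, y is the line along which they close (so a half turn about z gives the same grasp; the last joint's range is limited). The gripper opens to 94 mm and grips with 3 to 60 N. Pads are 16 mm wide; open, the fingers measure 119 mm over their backs; the gripper's body (75 mm by 177 mm) begins 78 mm behind the grasp point.
Start: joints at [-1.328, 0.3, 1.521, -0, 1.321, -0.067], TCP at [0.168, -0.524, 0.205] pointing down, gripper open.
Joint ranges: [-3.03, 3.03], [-0.79, 2.21], [0.23, 2.52], [-1.04, 4.18], [0, 3.07], [-2.55, 2.55]. Speed limits (rad/s): [2.22, 2.22, 2.57, 3.14, 3.14, 3.14].

INTERFACE

Orientations are given as a rotation vector (axis times angle).
In Python, from workcell import arm, viewer, job_done gives the robot as it stands.
- The arm moves only by the tool play_rows, never from a script. Its argument "rows" is a list of rows, each an object with "delta_pos": the shift along the tool's x, y, z scaled (see below), a list of three; "dr": the turn, a rotation vector about the tool's x, y, z scaled (see below), a list of three. A call has 1 to 5 rows; each row is the pose to reach, as a shift and turn from the pose commanded when the call began, along the tool's axes at that moment, turning the shorter way round; what a row does not reach only later rows make up. The controller multiplies each number of a shift by 1 m and each number of a turn by 2 pi rad. A row lasts 1/8 s, in which the tool goes at most 62.5 mm and 10.7 degrees, less where a joint would pass 70% of its speed; a pose out of reach is approached as far as the arm can. A call with a number of a shift or a turn outside -1 to 1 is refused whole. A call with a gripper value outside its range is refused whole. "fingers" is the closure in counts, from 0 (fully open) to 255 (shut), set as the call begins (left out, the last holds). The fingers move at their own pace and stop on an object; "squeeze" is the grip in N (left out, the last holds). Time passes only in rows, so rows that repeat a pose let the fingers close. It gives the time, the measured TCP pose, the force, the opening and the grip force at its end, in the units of the state.
- arm.get_obs(): the state, without advancing time (a new reading comes with each control period).
- viewer.capture(name): name is "scene" or "top" or "wrist"; returns a dict with "color" (384x512x3 uint8, red, green, blue), "K" (3x3 intrinsics, pixels), "T" (4x4, takes a point from camera to world coordinates); the wrist camera has in their place "mount" (4x4, takes a point from camera to tool coordinates, whose origin is the TCP and whose axes are the flange's). Camera axes: x right, y down, z forward; pixel columns grow to the right and rows downward; lengths in m; the calibration is good to about 2 mm. A picture is of the moment at which its call begins: read the wrist's pose just before it. There is no depth.
- job_done(): hands the job in; it is judged then, once.
The state is a dict: "t": time; "joints": joint angles; "joint_vel": joint speeds; "joint_torque": joint torques, N m; "eef_pos": TCP position; "tcp_rot": TCP orientation; "force": force on the tool from outside, world axes, zero at the start; "moment": the same for the moment, N m; "finger_gap": finger opening in m; "gripper_force": force on a finger pad.
Only numpy, scipy, OpenCV 4.12 (cv2) and the standard library are available. Lean on these libraries where they do the work, as an engineer would, in place of code of your own. Each camera call takes 0.05 s, during which the arm holds its last target. There are 200 camera calls.

## Working session

There is one attempt and no reset: what is moved stays moved. The work goes in short steps, Python scripts to look and compute and a tool call to move; the robot and the scene stay as the last step left them, time stands still between calls to the robot, and variables do not carry over. Pictures are saved under pics/ and viewed, at most 10 in all, crops included, and the job is handed in when it is done.

Besides the shell and the picture viewer there is one more tool, called after "Call:" in YAML: its name, and indented under it one key for each argument. play_rows: Moves the arm, as the interface text tells. Shifts and turns lie within -1 to 1; 1 stands for 1 m of shift or 2 pi rad of turn. Its arguments: {"type":"object","properties":{"rows":{"type":"array","items":{"type":"object","properties":{"delta_pos":{"type":"array","items":{"type":"number","minimum":-1,"maximum":1}},"dr":{"type":"array","items":{"type":"number","minimum":-1,"maximum":1}}}}},"fingers":{"type":"number"},"squeeze":{"type":"number"}},"required":["rows"]}

```bash
mkdir -p pics; ls; python3 - <<'E'
from workcell import arm, viewer
import cv2,pickle
print(arm.get_obs(), arm.tcp_to_grasp)
d={}
for n in("scene","top"):
    c=viewer.capture(n); d[n]=c; cv2.imwrite(f"pics/{n}0.png",cv2.resize(c["color"][:,:,::-1],(800,600),interpolation=cv2.INTER_CUBIC)); print(n,c["K"],c["T"])
pickle.dump(d,open("cap.pkl","wb"))
E
```

```text
pics
{'t': 0.0, 'joints': array([-1.32761281e+00,  3.00485946e-01,  1.52158451e+00, -3.05943513e-05,
        1.32069180e+00, -6.66173338e-02]), 'joint_vel': array([-0.00013551, -0.00033273,  0.00067897,  0.00065464,  0.0010586 ,
        0.00233416]), 'joint_torque': array([ 9.97265524e-04, -5.31803799e+01, -3.52736270e+01,  7.09080650e-02,
        2.43729103e-02, -1.09736650e-04]), 'eef_pos': array([ 0.16759489, -0.52356712,  0.20487674]), 'tcp_rot': array([-3.10282768e+00, -4.84522734e-01,  2.08281160e-04]), 'force': array([ 0.94412104, -0.84424436, -1.40856129]), 'moment': array([-0.01975664,  0.0442646 , -0.00363447]), 'gripper_force': 0.0, 'finger_gap': 0.09403898774349283} 0.0188
scene [[404.70802358   0.         247.28337042]
 [  0.         404.70802358 191.6376058 ]
 [  0.           0.           1.        ]] [[-0.49791893  0.62318727 -0.60308736  1.37143533]
 [ 0.86717374  0.35032859 -0.35394856  0.45044584]
 [-0.00929749 -0.69921921 -0.71484687  0.99617652]
 [ 0.          0.          0.          1.        ]]
top [[352.91598938   0.         255.69325241]
 [  0.         352.91598938 193.25840165]
 [  0.           0.           1.        ]] [[ 0.0249875  -0.98826506  0.15069105  0.42896835]
 [-0.9996557  -0.023494    0.01168348 -0.0092232 ]
 [-0.00800604 -0.1509311  -0.98851186  1.1712237 ]
 [ 0.          0.          0.          1.        ]]
```

View pics/top0.png

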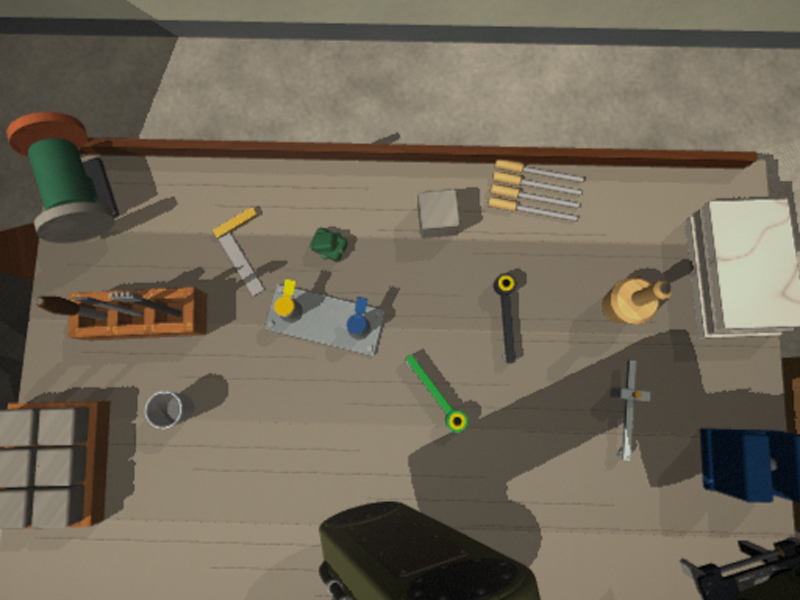

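View pics/scene0.png

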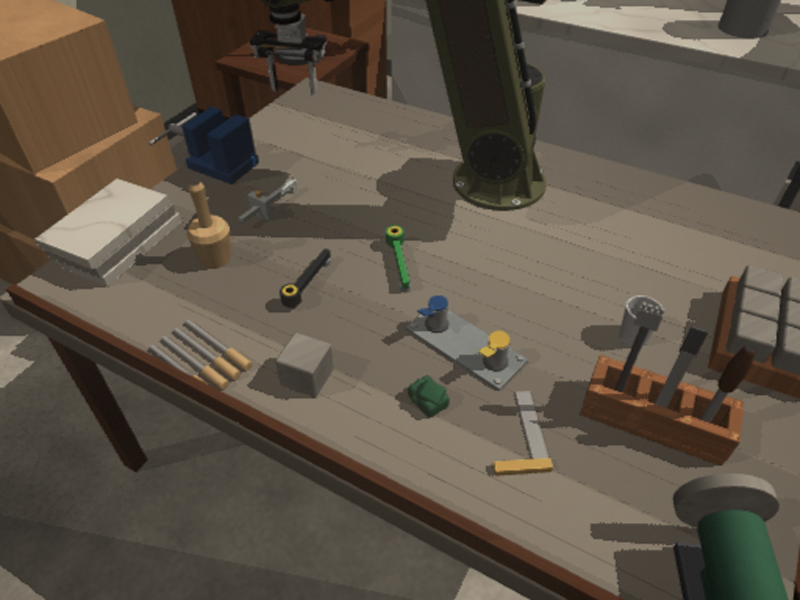

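The top picture shows the jig at (285,305) yellow and (358,322) blue. Its levers point up the picture, toward world +x. Two things could be the bracket: the dark one, head (506,283) and thin end (510,358), and the green look-alike, head (457,421). The description asks for dark cast iron, so I choose the first and check it in a crop.

```bash
cat > h.py <<'E'
import numpy as np,pickle,cv2
from scipy.spatial.transform import Rotation as R
def ray(c,u,v,z,T=None):
    T=c["T"] if T is None else T
    d=T[:3,:3]@np.linalg.solve(c["K"],[u,v,1.]); o=T[:3,3]
    return o+d*(z-o[2])/d[2]
def proj(c,p,T=None):
    T=c["T"] if T is None else T
    q=c["K"]@(T[:3,:3].T@(np.asarray(p)-T[:3,3])); return q[:2]/q[2]
E
python3 - <<'E'
from h import *
d=pickle.load(open("cap.pkl","rb"));c=d["top"]
im=c["color"][:,:,::-1]
cv2.imwrite("pics/crop1.png",cv2.resize(im[165:245,165:335],None,fx=4.7,fy=4.7,interpolation=cv2.INTER_CUBIC))
for n,u,v,z in[("ycap",285,307,.075),("bcap",358,325,.075),("ylev",290,285,.08),("blev",362,303,.08),("head",506,283,.046),("tail",510,358,.034)]:
    print(n,ray(c,u*.64,v*.64,z).round(3))
E
```

```text
ycap [0.58  0.234 0.075]
bcap [0.548 0.086 0.075]
ylev [0.625 0.225 0.08 ]
blev [0.591 0.079 0.08 ]
head [ 0.645 -0.215  0.046]
tail [ 0.491 -0.225  0.034]
```

View pics/crop1.png

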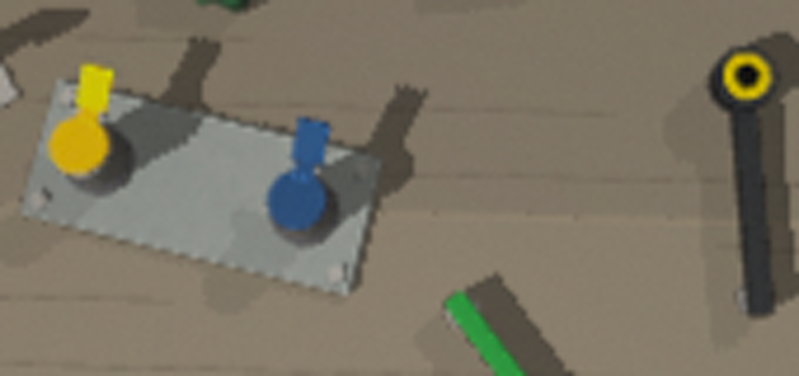

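The crop confirms the dark bar with its yellow-ringed head at (747,75) and steel spigots. The caps are at (79,147) yellow and (297,200) blue, with their levers toward the top. Next I set up the planner and move up for wrist-camera views.

```bash
cat >> h.py <<'E'
def rot(yaw): # tool down, tool x at yaw
    x=np.array([np.cos(yaw),np.sin(yaw),0]);z=np.array([0,0,-1.]);return np.stack([x,np.cross(z,x),z],1)
def plan(o,pos,yaw):
    Rc=R.from_rotvec(o["tcp_rot"]).as_matrix()
    dp=Rc.T@(np.array(pos)-o["eef_pos"]); dr=R.from_matrix(Rc.T@rot(yaw)).as_rotvec()/(2*np.pi)
    print("dp",dp.round(4).tolist(),"dr",dr.round(4).tolist())
def yaw(o): x=R.from_rotvec(o["tcp_rot"]).as_matrix()[:,0]; return np.arctan2(x[1],x[0])
E
python3 - <<'E'
from h import *
from workcell import arm,viewer
o=arm.get_obs();print(yaw(o),o["joints"][0],o["joints"][5])
c=viewer.capture("wrist");print(c["mount"].round(3),c["K"].round(1))
plan(o,[.52,-.22,.30],.06)
E
```

```text
0.3097687412450283 -1.3276069049068893 -0.06657318717253555
[[-0.    -0.972 -0.234  0.067]
 [ 1.    -0.    -0.001  0.001]
 [ 0.    -0.234  0.972 -0.179]
 [ 0.     0.     0.     1.   ]] [[300.4   0.  254.6]
 [  0.  300.4 191.3]
 [  0.    0.    1. ]]
dp [0.4282, -0.1818, -0.0948] dr [-0.0002, 0.0, 0.0398]
```

Call:
play_rows:
  rows:
    - {"delta_pos": [0, 0, -0.06], "dr": [0, 0, 0]}
    - {"delta_pos": [0.06, -0.02, -0.095], "dr": [0, 0, 0]}
    - {"delta_pos": [0.12, -0.05, -0.095], "dr": [0, 0, 0.01]}
    - {"delta_pos": [0.18, -0.08, -0.095], "dr": [0, 0, 0.02]}
    - {"delta_pos": [0.24, -0.1, -0.095], "dr": [0, 0, 0.04]}
  fingers: 0

```text
t: 0.78
eef_pos: [0.3523, -0.3651, 0.3006]
tcp_rot: [3.14, 0.086, 0.0]
force: [1.2, -1.2, -0.3]
finger_gap: 0.0943
gripper_force: 0.0
```

```bash
python3 - <<'E'
from h import *
from workcell import arm
o=arm.get_obs();print(o["eef_pos"],yaw(o),o["t"])
plan(o,[.53,-.22,.20],.06)
E
```

```text
[ 0.35231232 -0.36508061  0.30059172] 0.05493635897462538 0.775
dp [0.1854, -0.1351, 0.1006] dr [0.0, -0.0, -0.0008]
```

Call:
play_rows:
  rows:
    - {"delta_pos": [0.04, -0.03, 0.0], "dr": [0, 0, 0]}
    - {"delta_pos": [0.1, -0.07, 0.0], "dr": [0, 0, 0]}
    - {"delta_pos": [0.15, -0.11, 0.03], "dr": [0, 0, 0]}
    - {"delta_pos": [0.185, -0.135, 0.07], "dr": [0, 0, 0]}
    - {"delta_pos": [0.185, -0.135, 0.1], "dr": [0, 0, 0]}

```text
t: 1.4
eef_pos: [0.5295, -0.2189, 0.1987]
tcp_rot: [-3.14, -0.097, 0.001]
force: [0.2, -0.8, -0.4]
finger_gap: 0.094
gripper_force: 0.0
```

Call:
play_rows:
  rows:
    - {"delta_pos": [0, 0, 0], "dr": [0, 0, 0]}
    - {"delta_pos": [0, 0, 0], "dr": [0, 0, 0]}

```text
t: 1.65
eef_pos: [0.5281, -0.2219, 0.2021]
tcp_rot: [3.139, 0.091, 0.002]
force: [-0.0, 0.9, -0.2]
finger_gap: 0.0944
gripper_force: 0.0
```

```bash
cat >> h.py <<'E'
def wristcap(tag):
    from workcell import arm,viewer
    o=arm.get_obs();c=viewer.capture("wrist")
    T=np.eye(4);T[:3,:3]=R.from_rotvec(o["tcp_rot"]).as_matrix();T[:3,3]=o["eef_pos"]
    c["T"]=T@c["mount"];pickle.dump((o,c),open(tag+".pkl","wb"))
    cv2.imwrite(f"pics/{tag}.png",cv2.resize(c["color"][:,:,::-1],(800,600),interpolation=cv2.INTER_CUBIC))
    print(o["eef_pos"].round(4),yaw(o).round(4),o["t"],abs(o["joint_vel"]).max());return o,c
E
python3 -c "
from h import *
o,c=wristcap('wb')
print([proj(c,p)/.64 for p in [(.645,-.215,.046),(.491,-.225,.034)]])"
```

```text
[ 0.5281 -0.2219  0.2021] 0.0578 1.65 0.014711847188147793
[array([396.79378925, 110.34541955]), array([398.35574036, 326.31281575])]
```

View pics/wb.png

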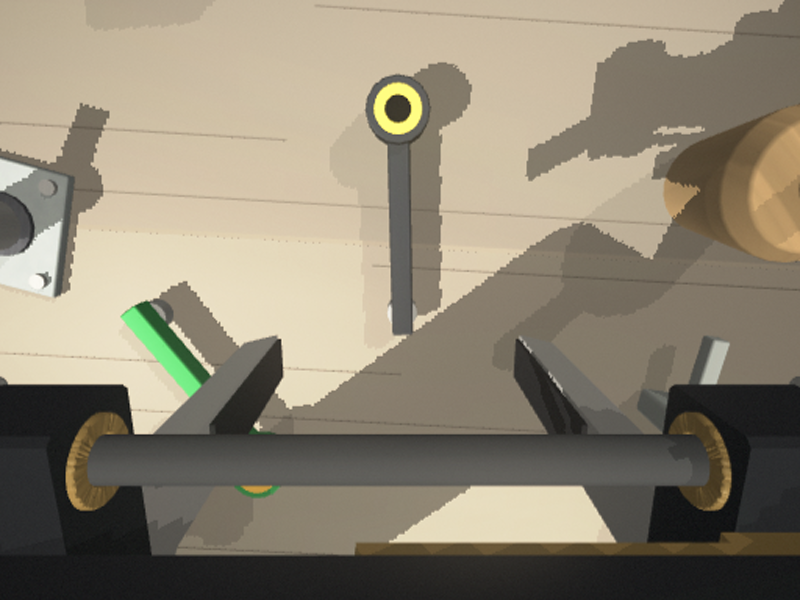

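The bracket fills the centre of the view, with its ring centre at (397.5,107). The bar's end is at (402.5,333) and the bar's centre near the head is at (399,145).

```bash
python3 - <<'E'
from h import *
o,c=pickle.load(open("wb.pkl","rb"))
s=.64
# ring by colour centroid
im=c["color"].astype(int);m=(im[:,:,0]>170)&(im[:,:,1]>170)&(im[:,:,2]<110);m[:, :225]=0;m[:,285:]=0;m[110:]=0
v,u=np.nonzero(m);print(len(u),u.mean()/s,v.mean()/s,np.ptp(u)+1)
h=ray(c,u.mean(),v.mean(),.046);e=ray(c,402.5*s,333*s,.034);b=ray(c,399.5*s,145*s,.034)
d=(e-h)[:2];L=np.linalg.norm(d);d/=L
print(h,e,"L",L,"exp .163", "bar yaw",np.arctan2(-d[1],-d[0]), "via bar only",np.arctan2((b-e)[1],(b-e)[0]))
print("balance",h[:2]+.048*d)
t=pickle.load(open("cap.pkl","rb"))["top"]
print("top check",ray(t,165+747/4.7,165+75/4.7,.046))
plan(o,[.52,.13,.25],-.21)
E
```

```text
57 394.5723684210526 107.51096491228068 31
[ 0.64668852 -0.21341632  0.046     ] [ 0.48580171 -0.2285111   0.034     ] L 0.16159336429766621 exp .163 bar yaw 0.09354846600312372 via bar only 0.07522534061911774
balance [ 0.5988984 -0.2179001]
top check [ 0.64602542 -0.21580358  0.046     ]
dp [0.0123, -0.3517, -0.0482] dr [0.0001, -0.0003, 0.0426]
```

Call:
play_rows:
  rows:
    - {"delta_pos": [0, -0.06, -0.03], "dr": [0, 0, 0.0]}
    - {"delta_pos": [0, -0.12, -0.04], "dr": [0, 0, 0.01]}
    - {"delta_pos": [-0.005, -0.18, -0.04], "dr": [0, 0, 0.02]}
    - {"delta_pos": [-0.01, -0.24, -0.04], "dr": [0, 0, 0.03]}
    - {"delta_pos": [-0.01, -0.3, -0.04], "dr": [0, 0, 0.0426]}
  fingers: 255

```text
t: 2.33
eef_pos: [0.5003, 0.0789, 0.2426]
tcp_rot: [-3.123, 0.334, -0.005]
force: [0.1, -0.2, 0.1]
finger_gap: 0.0474
gripper_force: 0.0
```

Call:
play_rows:
  rows:
    - {"delta_pos": [-0.01, -0.05, 0.0], "dr": [0, 0, 0]}
    - {"delta_pos": [-0.02, -0.085, 0.03], "dr": [0, 0, 0]}
    - {"delta_pos": [-0.02, -0.085, 0.03], "dr": [0, 0, 0]}
    - {"delta_pos": [-0.02, -0.085, 0.03], "dr": [0, 0, 0]}

```text
t: 2.82
eef_pos: [0.4992, 0.1642, 0.212]
tcp_rot: [-3.124, 0.329, -0.003]
force: [-0.6, -0.2, 0.0]
finger_gap: 0.0078
gripper_force: 0.0
```

```bash
python3 -c "
from h import *
o,c=wristcap('wj');print(o['finger_gap'])"
```

```text
[0.4992 0.1642 0.212 ] -0.2099 2.825 0.013950367976997776
0.007769395093851822
```

View pics/wj.png

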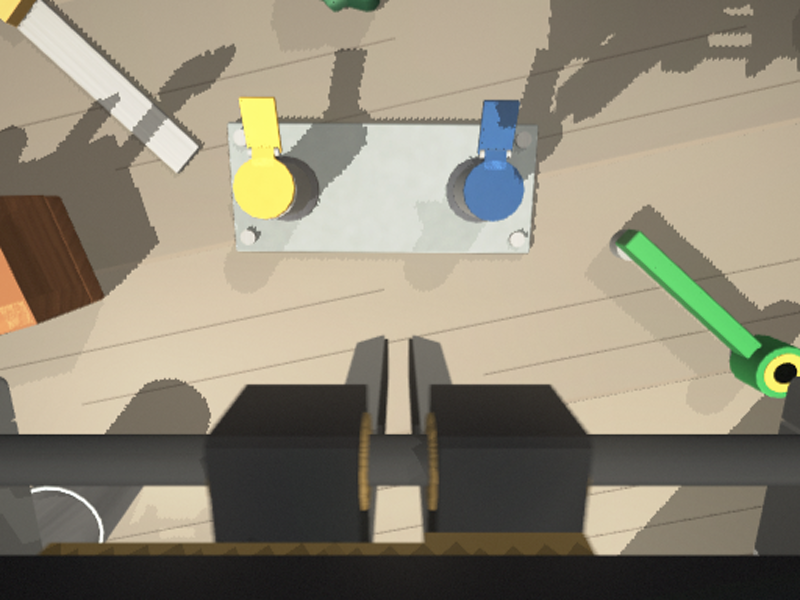

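Yellow cap: disc (264,188), hinge pin (264.5,150). Blue cap: disc (494,190), hinge pin (496.5,153). The plate corners are (229,123), (538,125), (528,253) and (237,251). Nothing sits beside the levers.

```bash
python3 - <<'E'
from h import *
o,c=pickle.load(open("wj.pkl","rb"));s=.64
P={k:ray(c,u*s,v*s,z) for k,u,v,z in [("yh",264.5,150,.07),("bh",496.5,153,.07),("yd",264,188,.075),("bd",494,190,.075),("ytl",240,98,.09),("ytr",276,98,.09),("btl",485,100,.09),("btr",519,100,.09),
 ("TL",229,123,.01),("TR",538,125,.01),("BR",528,253,.01),("BL",237,251,.01)]}
for k in P:print(k,P[k].round(4))
n=lambda a,b:np.linalg.norm((P[a]-P[b])[:2])
print(n("yh","bh"),n("yd","bd"),n("yd","yh"),n("bd","bh"),n("TL","TR"),n("TL","BL"))
pc=(P["TL"]+P["TR"]+P["BL"]+P["BR"])[:2]/4
a=(P["TL"]-P["TR"]+P["BL"]-P["BR"])[:2];a/=np.linalg.norm(a)
x=np.array([a[1],-a[0]])
print("plate c",pc,"axis yaw",np.arctan2(a[1],a[0]),"x yaw",np.arctan2(x[1],x[0]))
hd=(P["yh"]-P["bh"])[:2];hd/=np.linalg.norm(hd);print("hinge yaw",np.arctan2(hd[1],hd[0]))
for k,h,dd in(("yellow","yh","yd"),("blue","bh","bd")):
    print(k,"mouth from hinge",P[h][:2]-.0235*x,"from disc",P[dd][:2])
print("mid of hinges -23.5",(P["yh"]+P["bh"])[:2]/2-.0235*x)
E
```

```text
yh [0.6062 0.2302 0.07  ]
bh [0.5727 0.0823 0.07  ]
yd [0.5827 0.2358 0.075 ]
bd [0.55   0.0887 0.075 ]
ytl [0.6354 0.2314 0.09  ]
ytr [0.6309 0.2104 0.09  ]
btl [0.6037 0.0884 0.09  ]
btr [0.5994 0.0685 0.09  ]
TL [0.6386 0.2665 0.01  ]
TR [0.5878 0.0353 0.01  ]
BR [0.4918 0.0571 0.01  ]
BL [0.5428 0.2887 0.01  ]
0.1516546836640573 0.15067409947398672 0.024157150662271937 0.023590294888379434 0.23668554984323753 0.09839286898425105
plate c [0.56525613 0.1618981 ] axis yaw 1.3541855292957192 x yaw -0.21661079749917736
hinge yaw 1.348260801743012
yellow mouth from hinge [0.58326012 0.23527474] from disc [0.58270213 0.2357831 ]
blue mouth from hinge [0.54978943 0.08735971] from disc [0.55003044 0.08869386]
mid of hinges -23.5 [0.56652478 0.16131722]
```

```bash
python3 - <<'E'
from h import *
from workcell import arm
o=arm.get_obs();plan(o,[.625,.2255,.125],-.219)
E
```

```text
dp [0.1098, -0.0863, 0.0874] dr [-0.0001, -0.0004, 0.0013]
```

Call:
play_rows:
  rows:
    - {"delta_pos": [0.05, -0.04, 0.0], "dr": [0, 0, 0.0013]}
    - {"delta_pos": [0.09, -0.07, 0.02], "dr": [0, 0, 0.0013]}
    - {"delta_pos": [0.11, -0.086, 0.06], "dr": [0, 0, 0.0013]}
    - {"delta_pos": [0.11, -0.086, 0.087], "dr": [0, 0, 0.0013]}
    - {"delta_pos": [0.11, -0.086, 0.087], "dr": [0, 0, 0.0013]}

```text
t: 3.5
eef_pos: [0.624, 0.2249, 0.1224]
tcp_rot: [3.122, -0.343, -0.004]
force: [-0.1, 0.1, 0.5]
finger_gap: 0.0003
gripper_force: 0.0
```

```bash
python3 - <<'E'
from h import *
from workcell import arm
o=arm.get_obs();print(o["eef_pos"],o["finger_gap"]);plan(o,[.625,.2255,.045],-.219)
E
```

```text
[0.62397791 0.22487718 0.12237465] 0.00032161704139510187
dp [0.001, -0.0009, 0.0774] dr [0.0002, 0.0004, 0.0]
```

Call:
play_rows:
  rows:
    - {"delta_pos": [0.001, 0, 0.02], "dr": [0, 0, 0]}
    - {"delta_pos": [0.001, 0, 0.035], "dr": [0, 0, 0]}
    - {"delta_pos": [0.001, 0, 0.045], "dr": [0, 0, 0]}
    - {"delta_pos": [0.001, 0, 0.055], "dr": [0, 0, 0]}
    - {"delta_pos": [0.001, 0, 0.065], "dr": [0, 0, 0]}

```text
t: 4.12
eef_pos: [0.6253, 0.2263, 0.0583]
tcp_rot: [-3.123, 0.341, -0.001]
force: [0.0, -0.4, 1.9]
finger_gap: 0.0005
gripper_force: 0.8
```

Call:
play_rows:
  rows:
    - {"delta_pos": [0, 0, 0.007], "dr": [0, 0, 0]}
    - {"delta_pos": [0, 0, 0.014], "dr": [0, 0, 0]}
    - {"delta_pos": [0, 0, 0.014], "dr": [0, 0, 0]}
    - {"delta_pos": [0, 0, 0.014], "dr": [0, 0, 0]}

```text
t: 4.62
eef_pos: [0.6257, 0.226, 0.0442]
tcp_rot: [-3.123, 0.341, -0.002]
force: [5.9, -0.9, -2.4]
finger_gap: 0.0004
gripper_force: 2.7
```

Call:
play_rows:
  rows:
    - {"delta_pos": [0, 0, -0.04], "dr": [0, 0, 0]}
    - {"delta_pos": [0, 0, -0.08], "dr": [0, 0, 0]}
    - {"delta_pos": [0, 0.05, -0.085], "dr": [0, 0, 0]}
    - {"delta_pos": [0, 0.1, -0.085], "dr": [0, 0, 0]}
    - {"delta_pos": [0, 0.15, -0.085], "dr": [0, 0, 0]}

```text
t: 5.25
eef_pos: [0.592, 0.0784, 0.1292]
tcp_rot: [-3.123, 0.34, 0.0]
force: [1.1, -0.3, 1.2]
finger_gap: 0.0007
gripper_force: 0.0
```

Call:
play_rows:
  rows:
    - {"delta_pos": [0, 0, 0], "dr": [0, 0, 0]}
    - {"delta_pos": [0, 0, 0], "dr": [0, 0, 0]}

```text
t: 5.5
eef_pos: [0.5928, 0.0801, 0.1294]
tcp_rot: [-3.123, 0.341, 0.0]
force: [-0.2, -0.0, -1.3]
finger_gap: 0.0007
gripper_force: 0.0
```

```bash
python3 - <<'E'
from h import *
from workcell import arm
o=arm.get_obs();print(o["eef_pos"],o["finger_gap"]);plan(o,[.5924,.0791,.045],-.219)
E
```

```text
[0.59279716 0.0801283  0.12935185] 0.0006662842405778379
dp [-0.0002, 0.0011, 0.0844] dr [-0.0, 0.0, 0.0002]
```

Call:
play_rows:
  rows:
    - {"delta_pos": [0, 0, 0.025], "dr": [0, 0, 0]}
    - {"delta_pos": [0, 0, 0.04], "dr": [0, 0, 0]}
    - {"delta_pos": [0, 0, 0.05], "dr": [0, 0, 0]}
    - {"delta_pos": [0, 0, 0.06], "dr": [0, 0, 0]}
    - {"delta_pos": [0, 0, 0.07], "dr": [0, 0, 0]}

```text
t: 6.12
eef_pos: [0.593, 0.0798, 0.0593]
tcp_rot: [-3.123, 0.34, -0.001]
force: [0.7, -0.1, 1.7]
finger_gap: 0.0004
gripper_force: 0.9
```

Call:
play_rows:
  rows:
    - {"delta_pos": [0, 0, 0.007], "dr": [0, 0, 0]}
    - {"delta_pos": [0, 0, 0.014], "dr": [0, 0, 0]}
    - {"delta_pos": [0, 0, 0.014], "dr": [0, 0, 0]}
    - {"delta_pos": [0, 0, 0.014], "dr": [0, 0, 0]}

```text
t: 6.62
eef_pos: [0.5931, 0.0795, 0.0452]
tcp_rot: [-3.123, 0.341, -0.002]
force: [5.6, -0.7, -2.0]
finger_gap: 0.0004
gripper_force: 2.3
```

Call:
play_rows:
  rows:
    - {"delta_pos": [0, 0, -0.05], "dr": [0, 0, 0]}
    - {"delta_pos": [0, 0, -0.1], "dr": [0, 0, 0]}
    - {"delta_pos": [-0.04, 0, -0.14], "dr": [0, 0, 0]}
    - {"delta_pos": [-0.1, -0.05, -0.17], "dr": [0, 0, 0]}
    - {"delta_pos": [-0.11, -0.07, -0.17], "dr": [0, 0, 0]}

```text
t: 7.25
eef_pos: [0.4992, 0.1729, 0.2171]
tcp_rot: [-3.122, 0.341, -0.003]
force: [0.7, 0.3, -1.1]
finger_gap: 0.0005
gripper_force: 0.0
```

Call:
play_rows:
  rows:
    - {"delta_pos": [0, 0, 0], "dr": [0, 0, 0]}
    - {"delta_pos": [0, 0, 0], "dr": [0, 0, 0]}
  fingers: 0

```text
t: 7.5
eef_pos: [0.5004, 0.1714, 0.215]
tcp_rot: [3.123, -0.34, -0.001]
force: [0.6, -0.2, 0.8]
finger_gap: 0.0171
gripper_force: 0.0
```

```bash
python3 -c "
from h import *
o,c=wristcap('wj2')
plan(o,[.53,-.22,.21],.08)"
```

```text
[0.5004 0.1714 0.215 ] -0.2172 7.5 0.019171352321214242
dp [0.1132, 0.3758, 0.0051] dr [0.0001, 0.0001, -0.0473]
```

View pics/wj2.png

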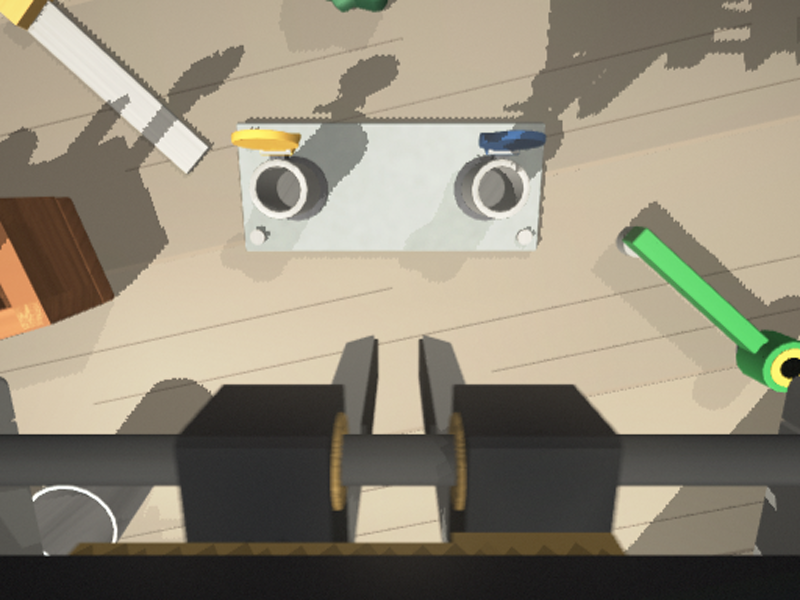

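Both caps stand edge-on, at (266,140) yellow and (512,140) blue. The open mouths are at (281,188) yellow and (500.5,188.5) blue. Back to the bracket.

Call:
play_rows:
  rows:
    - {"delta_pos": [0.015, 0.06, 0], "dr": [0, 0, 0]}
    - {"delta_pos": [0.03, 0.12, 0], "dr": [0, 0, -0.01]}
    - {"delta_pos": [0.05, 0.18, 0], "dr": [0, 0, -0.02]}
    - {"delta_pos": [0.07, 0.24, 0], "dr": [0, 0, -0.035]}
    - {"delta_pos": [0.09, 0.3, 0], "dr": [0, 0, -0.0473]}

```text
t: 8.18
eef_pos: [0.523, -0.1416, 0.215]
tcp_rot: [-3.139, -0.127, 0.001]
force: [0.9, 1.3, 0.0]
finger_gap: 0.0712
gripper_force: 0.0
```

```bash
python3 - <<'E'
from h import *
from workcell import arm
o=arm.get_obs();print(o["eef_pos"],o["finger_gap"]);plan(o,[.53,-.219,.15],.08)
o,c=pickle.load(open("wj2.pkl","rb"));s=.64
y=ray(c,281*s,188*s,.07);b=ray(c,500.5*s,188.5*s,.07);print(y,b,np.linalg.norm(y-b),np.arctan2(*(y-b)[[1,0]]))
E
```

```text
[ 0.52295841 -0.14159804  0.21496013] 0.07124212751998407
dp [0.0008, 0.0777, 0.0649] dr [-0.0, 0.0001, 0.0002]
[0.58201174 0.23317722 0.07      ] [0.54991692 0.08940545 0.07      ] 0.14731055090941766 1.3511629688601736
```

Call:
play_rows:
  rows:
    - {"delta_pos": [0, 0.05, 0.02], "dr": [0, 0, 0]}
    - {"delta_pos": [0, 0.078, 0.05], "dr": [0, 0, 0]}
    - {"delta_pos": [0, 0.078, 0.065], "dr": [0, 0, 0]}
    - {"delta_pos": [0, 0.078, 0.065], "dr": [0, 0, 0]}
    - {"delta_pos": [0, 0.078, 0.065], "dr": [0, 0, 0]}

```text
t: 8.8
eef_pos: [0.53, -0.2156, 0.1515]
tcp_rot: [3.138, 0.127, 0.002]
force: [0.9, -0.6, -0.3]
finger_gap: 0.0939
gripper_force: 0.0
```

```bash
python3 -c "
from h import *
o,c=wristcap('wb2')
cv2.imwrite('pics/wb2c.png',cv2.resize(c['color'][20:235,190:330,::-1],None,fx=2.7,fy=2.7,interpolation=cv2.INTER_CUBIC))"
```

```text
[ 0.53   -0.2156  0.1515] 0.0807 8.8 0.006360599507548098
```

View pics/wb2c.png

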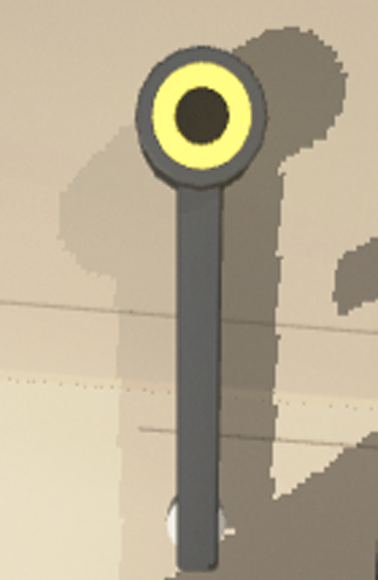

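The ring centre is at crop (202,116), the bar's end at (197.5,571), and the bar's centre near the head at (199.5,200).

```bash
python3 - <<'E'
from h import *
o,c=pickle.load(open("wb2.pkl","rb"))
q=lambda x,y,z:ray(c,190+x/2.7,20+y/2.7,z)
h=q(202,116,.046);e=q(197.5,571,.034);b=q(199.5,200,.034)
d=(e-h)[:2];L=np.linalg.norm(d);d/=L
print(h,e,L,np.arctan2(-d[1],-d[0]),np.arctan2((b-e)[1],(b-e)[0]))
print("bal",h[:2]+.048*d,"from end",e[:2]-.115*d)
o2,c2=pickle.load(open("wb.pkl","rb"));s=.64
h=ray(c2,397.5*s,107*s,.046);e=ray(c2,402.5*s,333*s,.034);d=(e-h)[:2];d/=np.linalg.norm(d);print("old",np.arctan2(-d[1],-d[0]),h[:2]+.048*d,e[:2]-.115*d)
plan(o,[.599,-.219,.08],.083)
E
```

```text
[ 0.64625587 -0.2157407   0.046     ] [ 0.48416012 -0.22875491  0.034     ] 0.16261734950710888 0.08011536040207996 0.08201045935621211
bal [ 0.59840984 -0.21958212] from end [ 0.59879126 -0.2195515 ]
old 0.08139592283635573 [ 0.59927965 -0.219254  ] [ 0.60042097 -0.2191609 ]
dp [0.0684, 0.0089, 0.0716] dr [0.0001, -0.0002, -0.0004]
```

Call:
play_rows:
  rows:
    - {"delta_pos": [0.04, 0.005, 0.0], "dr": [0, 0, 0]}
    - {"delta_pos": [0.068, 0.007, 0.03], "dr": [0, 0, 0]}
    - {"delta_pos": [0.068, 0.007, 0.07], "dr": [0, 0, 0]}
    - {"delta_pos": [0.068, 0.007, 0.07], "dr": [0, 0, 0]}
    - {"delta_pos": [0.068, 0.007, 0.07], "dr": [0, 0, 0]}
  squeeze: 50

```text
t: 9.48
eef_pos: [0.5987, -0.2177, 0.0828]
tcp_rot: [3.138, 0.126, 0.004]
force: [-0.6, 0.1, 0.6]
finger_gap: 0.0941
gripper_force: 0.0
```

Call:
play_rows:
  rows:
    - {"delta_pos": [0, 0, 0], "dr": [0, 0, 0]}

```text
t: 9.6
eef_pos: [0.5986, -0.218, 0.0828]
tcp_rot: [3.138, 0.125, 0.005]
force: [0.4, 0.6, 0.4]
finger_gap: 0.0938
gripper_force: 0.0
```

Call:
play_rows:
  rows:
    - {"delta_pos": [0, 0, 0], "dr": [0, 0, 0]}

```text
t: 9.72
eef_pos: [0.5983, -0.2179, 0.0818]
tcp_rot: [3.138, 0.125, 0.003]
force: [1.2, 0.3, 0.8]
finger_gap: 0.0936
gripper_force: 0.0
```

Call:
play_rows:
  rows:
    - {"delta_pos": [0.001, 0.0015, 0.03], "dr": [0, 0, 0]}
    - {"delta_pos": [0.001, 0.0015, 0.055], "dr": [0, 0, 0]}
    - {"delta_pos": [0.001, 0.0015, 0.068], "dr": [0, 0, 0]}
    - {"delta_pos": [0.001, 0.0015, 0.074], "dr": [0, 0, 0]}
    - {"delta_pos": [0.001, 0.0015, 0.074], "dr": [0, 0, 0]}

```text
t: 10.35
eef_pos: [0.5993, -0.2192, 0.0069]
tcp_rot: [3.139, 0.125, 0.001]
force: [0.1, 1.7, 0.9]
finger_gap: 0.0937
gripper_force: 0.0
```

Call:
play_rows:
  rows:
    - {"delta_pos": [0, 0, 0], "dr": [0, 0, 0]}
    - {"delta_pos": [0, 0, 0], "dr": [0, 0, 0]}
    - {"delta_pos": [0, 0, 0], "dr": [0, 0, 0]}
    - {"delta_pos": [0, 0, 0], "dr": [0, 0, 0]}
    - {"delta_pos": [0, 0, 0], "dr": [0, 0, 0]}
  fingers: 255

```text
t: 10.98
eef_pos: [0.599, -0.2191, 0.0064]
tcp_rot: [-3.139, -0.125, 0.0]
force: [-0.8, 0.6, -0.5]
finger_gap: 0.0477
gripper_force: 0.0
```

Call:
play_rows:
  rows:
    - {"delta_pos": [0, 0, 0], "dr": [0, 0, 0]}
    - {"delta_pos": [0, 0, 0], "dr": [0, 0, 0]}
    - {"delta_pos": [0, 0, 0], "dr": [0, 0, 0]}

```text
t: 11.35
eef_pos: [0.599, -0.2191, 0.0064]
tcp_rot: [-3.139, -0.125, -0.0]
force: [0.2, 0.3, -0.4]
finger_gap: 0.0176
gripper_force: 0.0
```

Call:
play_rows:
  rows:
    - {"delta_pos": [0, 0, 0], "dr": [0, 0, 0]}
    - {"delta_pos": [0, 0, 0], "dr": [0, 0, 0]}
    - {"delta_pos": [0, 0, 0], "dr": [0, 0, 0]}

```text
t: 11.72
eef_pos: [0.599, -0.219, 0.0064]
tcp_rot: [-3.139, -0.125, -0.0]
force: [0.7, 1.1, -0.3]
finger_gap: 0.0156
gripper_force: 50.0
```

Call:
play_rows:
  rows:
    - {"delta_pos": [0, 0, -0.005], "dr": [0, 0, 0]}
    - {"delta_pos": [0, 0, -0.015], "dr": [0, 0, 0]}
    - {"delta_pos": [0, 0, -0.03], "dr": [0, 0, 0]}
    - {"delta_pos": [0, 0, -0.045], "dr": [0, 0, 0]}
    - {"delta_pos": [0, 0, -0.06], "dr": [0, 0, 0]}

```text
t: 12.35
eef_pos: [0.5992, -0.2191, 0.0679]
tcp_rot: [3.139, 0.125, 0.001]
force: [1.1, -0.7, -4.8]
finger_gap: 0.0157
gripper_force: 50.0
```

Call:
play_rows:
  rows:
    - {"delta_pos": [0, 0, -0.02], "dr": [0, 0, 0]}
    - {"delta_pos": [0, 0, -0.04], "dr": [0, 0, 0]}
    - {"delta_pos": [0, 0, -0.06], "dr": [0, 0, 0]}
    - {"delta_pos": [0, 0, -0.08], "dr": [0, 0, 0]}
    - {"delta_pos": [0, 0, -0.1], "dr": [0, 0, 0]}

```text
t: 12.98
eef_pos: [0.599, -0.2191, 0.1681]
tcp_rot: [3.139, 0.125, 0.001]
force: [1.1, -0.1, -5.1]
finger_gap: 0.016
gripper_force: 50.0
```

```bash
python3 - <<'E'
from h import *
o,c=wristcap("wl");print(o["force"],o["moment"],o["finger_gap"],o["gripper_force"])
a=np.array([np.cos(1.352),np.sin(1.352)]);print(np.array([.5662,.1617])+.027*a)
plan(o,[*(np.array([.5662,.1617])+.027*a),.17],1.352)
E
```

```text
[ 0.599  -0.2191  0.1681] 0.0798 12.975 0.311109543141768
[ 1.06950645 -0.05026769 -5.08371507] [0.00255366 0.03265769 0.01494024] 0.016015263867872147 49.99816954135895
[0.57206048 0.1880563 ]
dp [0.0056, -0.408, -0.002] dr [0.0001, -0.0, -0.2025]
```

View pics/wl.png

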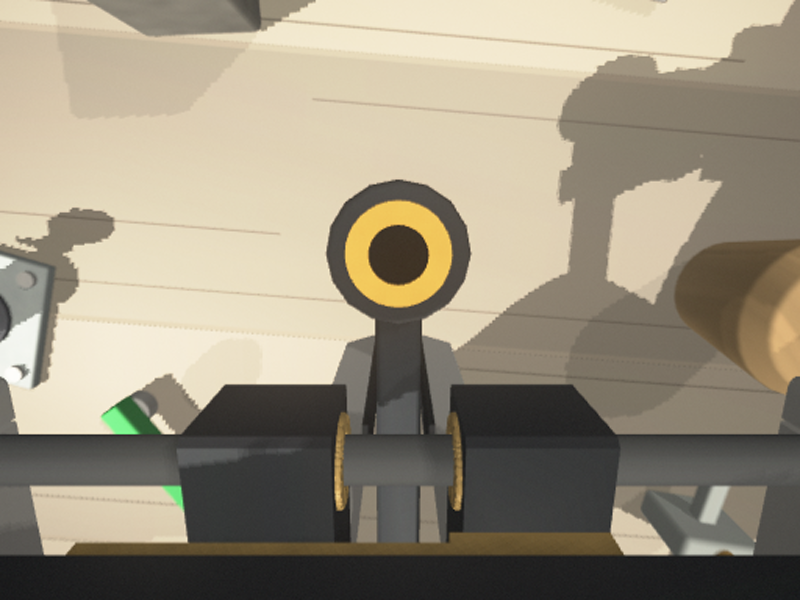

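The bracket hangs level, with its head at (399,254) centred between the fingers. Carry it over the jig.

Call:
play_rows:
  rows:
    - {"delta_pos": [0, -0.02, -0.002], "dr": [0, 0, -0.01]}
    - {"delta_pos": [0.001, -0.05, -0.002], "dr": [0, 0, -0.025]}
    - {"delta_pos": [0.002, -0.085, -0.002], "dr": [0, 0, -0.042]}
    - {"delta_pos": [0.002, -0.12, -0.002], "dr": [0, 0, -0.06]}
    - {"delta_pos": [0.002, -0.155, -0.002], "dr": [0, 0, -0.078]}

```text
t: 13.65
eef_pos: [0.5879, -0.0623, 0.1679]
tcp_rot: [-3.012, -0.892, 0.001]
force: [-0.1, 0.2, -5.1]
finger_gap: 0.0156
gripper_force: 50.0
```

```bash
python3 - <<'E'
from h import *
from workcell import arm
o,c=pickle.load(open("wl.pkl","rb"));p=ray(c,399*.64,254*.64,.2077)
print("head in tool",rot(yaw(o)).T@(p-o["eef_pos"]))
o=arm.get_obs();print(o["eef_pos"],yaw(o));plan(o,[.572,.188,.17],1.352)
E
```

```text
head in tool [ 0.04790645  0.00080552 -0.03961925]
[ 0.58791504 -0.06230227  0.16790231] 0.5761113441195871
dp [0.123, -0.2186, -0.002] dr [-0.0002, 0.0001, -0.1235]
```

Head offset is 47.9 mm, against 48 expected.

Call:
play_rows:
  rows:
    - {"delta_pos": [0.017, -0.03, -0.002], "dr": [0, 0, -0.018]}
    - {"delta_pos": [0.035, -0.062, -0.002], "dr": [0, 0, -0.036]}
    - {"delta_pos": [0.053, -0.094, -0.002], "dr": [0, 0, -0.054]}
    - {"delta_pos": [0.071, -0.126, -0.002], "dr": [0, 0, -0.072]}
    - {"delta_pos": [0.088, -0.156, -0.002], "dr": [0, 0, -0.09]}

```text
t: 14.28
eef_pos: [0.5775, 0.1165, 0.1699]
tcp_rot: [-2.643, -1.697, 0.001]
force: [1.2, 0.4, -5.0]
finger_gap: 0.0155
gripper_force: 50.0
```

```bash
python3 - <<'E'
from h import *
from workcell import arm
o=arm.get_obs();print(o["eef_pos"],yaw(o));plan(o,[.572,.188,.165],1.352)
E
```

```text
[0.57754697 0.11646807 0.16991527] 1.1418012201577061
dp [0.0627, -0.0348, 0.0049] dr [-0.0002, 0.0, -0.0335]
```

Call:
play_rows:
  rows:
    - {"delta_pos": [0.025, -0.014, 0.0], "dr": [0, 0, -0.013]}
    - {"delta_pos": [0.045, -0.025, 0.0], "dr": [0, 0, -0.024]}
    - {"delta_pos": [0.058, -0.032, 0.002], "dr": [0, 0, -0.031]}
    - {"delta_pos": [0.0627, -0.0348, 0.005], "dr": [0, 0, -0.0335]}
    - {"delta_pos": [0.0627, -0.0348, 0.005], "dr": [0, 0, -0.0335]}

```text
t: 14.9
eef_pos: [0.5732, 0.1857, 0.1649]
tcp_rot: [-2.457, -1.958, 0.001]
force: [-0.8, -0.3, -5.3]
finger_gap: 0.0152
gripper_force: 50.0
```

Call:
play_rows:
  rows:
    - {"delta_pos": [0, 0, 0.008], "dr": [0, 0, 0]}
    - {"delta_pos": [0, 0, 0.016], "dr": [0, 0, 0]}
    - {"delta_pos": [0, 0, 0.024], "dr": [0, 0, 0]}
    - {"delta_pos": [0, 0, 0.028], "dr": [0, 0, 0]}
    - {"delta_pos": [0, 0, 0.028], "dr": [0, 0, 0]}

```text
t: 15.52
eef_pos: [0.5734, 0.1859, 0.1371]
tcp_rot: [-2.457, -1.958, 0.001]
force: [-0.6, -0.6, -4.0]
finger_gap: 0.0155
gripper_force: 50.0
```

Call:
play_rows:
  rows:
    - {"delta_pos": [0, 0, 0], "dr": [0, 0, 0]}
    - {"delta_pos": [0, 0, 0], "dr": [0, 0, 0]}
    - {"delta_pos": [0, 0, 0], "dr": [0, 0, 0]}

```text
t: 15.9
eef_pos: [0.5735, 0.186, 0.1376]
tcp_rot: [2.457, 1.958, 0.0]
force: [0.8, 0.3, -5.5]
finger_gap: 0.0157
gripper_force: 50.0
```

```bash
python3 - <<'E'
from h import *
from workcell import arm,viewer
o=arm.get_obs();print(o["eef_pos"],yaw(o),o["force"]);plan(o,[.572,.188,.1365],1.352)
c=viewer.capture("scene");t=viewer.capture("top");pickle.dump((o,c,t),open("fin.pkl","wb"))
A=cv2.resize(c["color"][150:270,245:345,::-1],(400,480),interpolation=cv2.INTER_CUBIC)
B=cv2.resize(t["color"][150:246,155:235,::-1],(400,480),interpolation=cv2.INTER_CUBIC)
cv2.imwrite("pics/fin.png",np.hstack([A,B]))
E
```

```text
[0.57352686 0.18595811 0.13758339] 1.3459245395836075 [ 0.82144103  0.26450655 -5.49631428]
dp [0.0016, -0.0019, 0.0011] dr [0.0, -0.0, -0.001]
```

View pics/fin.png

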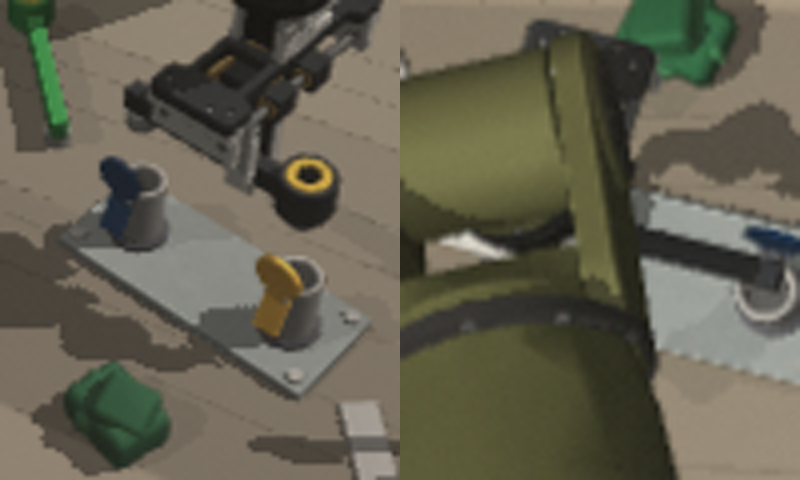

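The left half shows both caps standing open. The head ring is at (311,174), above the yellow tube, and the thin end is beside the blue tube at (135,105). I make the 2 mm correction, then check the ring against the expected spot.

Call:
play_rows:
  rows:
    - {"delta_pos": [0.0015, -0.002, 0.001], "dr": [0, 0, -0.001]}
    - {"delta_pos": [0.0015, -0.002, 0.001], "dr": [0, 0, -0.001]}
    - {"delta_pos": [0.0015, -0.002, 0.001], "dr": [0, 0, -0.001]}
    - {"delta_pos": [0.0015, -0.002, 0.001], "dr": [0, 0, -0.001]}
    - {"delta_pos": [0.0015, -0.002, 0.001], "dr": [0, 0, -0.001]}

```text
t: 16.62
eef_pos: [0.5719, 0.1878, 0.1364]
tcp_rot: [-2.451, -1.966, -0.0]
force: [0.1, -0.6, -4.9]
finger_gap: 0.0156
gripper_force: 50.0
```

```bash
python3 - <<'E'
from h import *
from workcell import arm
o,c,t=pickle.load(open("fin.pkl","rb"))
print("scene ring",ray(c,245+311/4,150+174/4,.177),"yellow mouth in scene",ray(c,245+305/4,150+277/4,.07))
print("top tail end mid",ray(t,155+780/5,150+272/5,.165))
o=arm.get_obs();print(o["eef_pos"],yaw(o),abs(o["joint_vel"]).max())
a=np.array([np.cos(yaw(o)),np.sin(yaw(o))]);print("head",o["eef_pos"][:2]+.048*a,"tail",o["eef_pos"][:2]-.102*a)
E
```

```text
scene ring [0.58268025 0.23349332 0.177     ] yellow mouth in scene [0.5818144  0.24254063 0.07      ]
top tail end mid [ 0.55382648 -0.15665425  0.165     ]
[0.57187509 0.18781537 0.13640903] 1.3521161431560933 0.0021680725550460448
head [0.58228828 0.23467223] tail [0.54974706 0.08824454]
```

```bash
python3 - <<'E'
from h import *
o,c,t=pickle.load(open("fin.pkl","rb"))
print("tail end",ray(t,155+380/5,150+272/5,.165), "exp", np.array([.5735,.186])-.115*np.array([np.cos(1.346),np.sin(1.346)]))
f=lambda p:(proj(c,p)-[245,150])*4
print(f([.5825,.2349,.07]),f([.5499,.0885,.07]))
o=cv2.imread("pics/fin.png")
E
```

```text
tail end [0.54831343 0.07276426 0.165     ] exp [0.5478656  0.07389345]
[295.15254279 273.79240152] [139.83348576 177.66892872]
```

```bash
python3 -c "
from workcell import job_done
print(job_done())"
```

```text
the job is handed in; nothing more can be done
None
```

I handed the job in at 16.6 s with both caps open and the bracket gripped at its balance point, level and still, spigots about 60 mm above the mouths. By the measured arm pose and camera-measured mouths, each spigot is within about 4 mm of its tube axis. The hand-in returned no verdict.

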